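# Press a tea cake's label with the inner knob of the glue press

### The arm

A 6-joint arm with a two-finger parallel gripper is mounted at the origin on the work surface. World frame = base frame: x ahead of the robot, y to its left, z up, the work surface at z = 0. Lengths are in m, angles in degrees, forces in N, time in s.
With the tool pointing down it reaches from about 0.25 to 0.725 m from the base axis. Payload 9.7 kg.
Tool frame: the origin (TCP) lies midway between the tips of the shut fingers; the grasp point (between the pads) lies 19 mm behind it (grip_point_offset is the distance from the TCP to the grasp point, in m); y points along the fingers, z is the direction in which the jaws open and shut, and the axes are right-handed (so a half turn about y gives the same grasp; the last joint's range is limited). The gripper opens to 85 mm and grips with 20 to 120 N. Pads are 22 mm wide; open, the fingers measure 114 mm over their backs; the gripper's body (76 mm by 85 mm) begins 54 mm behind the grasp point. The pads swing forward as they close: fully open they stand 13 mm farther back than shut.
Start: joints at [-67.208, 4.979, 10.078, 95.1, 0, 90], TCP at [0.213, -0.507, 0.231] pointing down, gripper open.
Joint ranges: [-179.16, 179.16], [-48.56, 103.87], [-65.8, 70.77], [-126.05, 130.52], [-82.76, 87.17], [-180, 180]. Speed limits (degrees/s): [127.2, 127.2, 147.25, 180, 180, 180].

### API

Orientations are given as [roll, pitch, yaw] about the fixed x, y, z axes, in that order (R = Rz(yaw) Ry(pitch) Rx(roll)).
In Python, from workcell import get_obs, camera, job_done, grip_point_offset gives the robot as it stands.
- The arm moves only by the tool move_arm, never from a script. Its argument "deltas" is a list that holds one entry, the list of rows, each a list of 4 numbers: the shift along the tool's x, y, z in m, then the turn about the tool's y in degrees. A call has 1 to 5 rows; each row is the pose to reach, as a shift and turn from the pose commanded when the call began, along the tool's axes at that moment; what a row does not reach only later rows make up. A row lasts 1/10 s, in which the tool goes at most 50 mm and 8.59 degrees, less where a joint would pass 70% of its speed; a pose out of reach is approached as far as the arm can. A call with a gripper value outside its range is refused whole. "claw" is the finger opening in m, from 0 to 0.0854, set as the call begins (left out, the last holds). The fingers move at their own pace and stop on an object; "newtons" is the grip in N (left out, the last holds). Time passes only in rows, so rows that repeat a pose let the fingers close. It gives the time, the measured TCP pose, the force and the opening at its end, in the units of the state.
- get_obs(): the state, without advancing time (a new reading comes with each control period).
- camera(name): name is "scene" or "side" or "wrist"; returns a dict with "color" (400x640x3 uint8, blue, green, red), "range_z" (400x640 float32, m along the optical axis (not along the pixel's ray), 0 where there is no reading), "fx", "fy", "cx", "cy" (pixels), "k1" (the pictures are not rectified: a ray, as slopes to the right and down, at radius r is drawn at 1 + k1 r^2 times it, then the intrinsics apply), "T" (4x4, takes a point from camera to world coordinates). Camera axes: x right, y down, z forward; pixel columns grow to the right and rows downward; lengths in m; the calibration is good to about 2 mm. A picture is of the moment at which its call begins.
- job_done(): hands the job in, once; it reports no verdict.
The state is a dict: "time": time; "q": joint angles; "qd": joint speeds; "joint_efforts": joint torques, N m; "ee_pos": TCP position; "tcp_rot": TCP orientation; "wrist_force": force on the tool from outside, world axes, zero at the start; "torque": the same for the moment, N m; "opening": finger opening in m.
Only numpy, scipy, OpenCV 4.12 (cv2) and the standard library are available. Lean on these libraries where they do the work, as an engineer would, in place of code of your own. Each camera call takes 0.05 s, during which the arm holds its last target. There are 200 camera calls.

### The job

Push the press's carriage fully home so that the paper-wrapped tea cake on it goes under the pressing plate. Turn only the small inner knob on top clockwise until you feel the plate bearing firmly but gently on the cake (about 12 N; the cakes differ in thickness), keep it so for two seconds while the label sticks, then turn the knob all the way back up and let go. Leave the wide ring around the knob just as it is set.

Things in the scene. Friction and masses are not known exactly. Their poses are not given: they have to be found in the camera images.
- press: Glue press fixed to the table. Origin: on the table under the knobs' common vertical axis; x points from its front (where the carriage sticks out) to its back, z up. Base 250 x 150 x 10 mm (x -190 to +60), columns at y +-61 mm, across them a grey head 70 (x) x 155 (y) mm, its top 125 mm above the table. On the head sits the wide ring (top at 140 mm), from its middle rises the inner knob.
- fine_center (a point): Centre of the small inner knob: ribbed, upright, round, 26 mm across, 28 mm tall, from 140 to 168 mm above the table (this point: 154 mm). Grip it across from above, at any yaw, fingertips clear of the ring 14 mm below this point. Free turning takes only about 0.02 N m; under load the knob turns back by itself if let go.
- fine (a joint): Inner knob's angle (rad), growing clockwise seen from above: 0 at its upper stop, at most 1.9; starts at 0 to 0.2. Each rad lowers the plate 12 mm. Depending on the cake the first touch comes at about 0.3 to 1.1. Past it the plate's spring adds about 36 N of load and 0.43 N m of turning moment per rad: 12 N is 0.33 rad past the touch and 0.144 N m. Over 20 N crushes the cake.
- ring_mark (a point): Index mark on the top of the wide outer ring, 31 mm from the knob axis, 140 mm above the table; at the start within 1 rad of the front. The ring (stroke limit, set for the batch) is 68 mm across, 13 mm high and turns very easily (0.03 N m) about the inner knob's axis: a fingertip rubbing on it carries it along. It must stay as set.
- carriage (a joint): Travel of the carriage (m): 0 at the start, pulled out to the front; 0.070 fully home against its stop. Slides along the press's +x, friction about 2.5 N.
- post_top (a point): Centre of the top end of the carriage's upright steel push post, 16 mm across, top 94 mm and foot 24 mm above the table (a 24 mm collar on its lowest 4 mm). It stands 175 mm in front of the knob axis at the start, 105 mm when home. Push it, or pinch it and push, along the press's +x.
- ram: Spindle driven by the inner knob, with the round steel pressing plate (54 mm across, 8 mm thick) on a spring at its foot, below the head on the knob axis. Origin: on the axis, 16 mm above the unloaded plate's underside, which is 58 mm above the table with the inner knob at 0. The cake on the carriage (60 mm across, 21 to 30 mm thick, unknown which) has its underside 24 mm above the table.

How it is judged (in metres and radians):
On the way, in this order (a step that is already met when the one before it is completed fails the run):
1. the carriage is pushed home (value of joint carriage above 0.065 m), for 0.2 s.
2. the plate is kept bearing on the cake with 8.5 to 15.5 N (contact force between ram and anything else between 8.5 and 15.5 N and value of joint carriage above 0.065 m), for 1.5 s.
At the end, for the whole second after the job is handed in: The carriage is within 5 mm of its stop, the inner knob is back within 0.1 rad of its upper stop, and the outer ring's mark is within 4 mm of where it was (value of joint carriage above 0.065 m and value of joint fine below 0.1 rad and distance of ring_mark from where it was at the start of the episode below 0.004 m); the robot touches nothing.
It fails at once if the plate is loaded with more than 20 N (contact force between ram and anything else above 20 N).
It fails at once if the outer ring is turned (its mark moves more than 4 mm) (distance of ring_mark from where it was at the start of the episode above 0.004 m).
It also fails if it takes over 72 s, if anything falls off the work surface, if the arm or the gripper's body presses on something with over 40 N, if the wrist force passes 120 N, or if a joint passes its speed limit or range.

## Working session

There is one attempt and no reset: what is moved stays moved. The work goes in short steps, Python scripts to look and compute and a tool call to move; the robot and the scene stay as the last step left them, time stands still between calls to the robot, and variables do not carry over. Pictures are saved under pics/ and viewed, about 8 in all and at most 12, crops included, and the job is handed in when it is done.

Besides the shell and the picture viewer there is one more tool, called by a JSON object that holds its "api" and its "payload". move_arm: Moves the arm, as the interface text tells. Its arguments: {"type":"object","properties":{"deltas":{"type":"array"},"claw":{"type":"number"},"newtons":{"type":"number"}},"required":["deltas"]}

```bash
mkdir -p pics; ls
python3 - <<'E'
from workcell import *
import cv2,numpy as np
o=get_obs();print({k:np.round(v,4).tolist() for k,v in o.items()},grip_point_offset)
ims=[]
for n in("scene","side","wrist"):
    c=camera(n);np.savez(f"{n}0.npz",**c);print(n,c["fx"],c["cx"],c["cy"],c["k1"],np.round(c["T"],3).tolist());ims.append(c["color"])
cv2.imwrite("pics/a.png",ims[0]);cv2.imwrite("pics/b.png",ims[1]);cv2.imwrite("pics/c.png",ims[2])
E
```

```text
pics
{'time': 0.0, 'q': [-67.2084, 5.0095, 10.0334, 95.1001, 0.0009, 89.9979], 'qd': [-0.0372, 0.1196, -0.0028, -0.0803, -0.0342, 0.0122], 'joint_efforts': [0.0035, -52.039, 46.4801, 0.0165, 0.0001, -0.0], 'ee_pos': [0.213, -0.5068, 0.2306], 'tcp_rot': [-90.0762, 0.0009, -157.2063], 'wrist_force': [0.0563, -0.2435, -0.8644], 'torque': [-0.0633, 0.0236, -0.0381], 'opening': 0.0856} 0.0187
scene 412.8234842471976 315.8736493116389 205.89319725815903 -0.032313161407019356 [[0.714, 0.523, -0.465, 0.864], [0.7, -0.519, 0.49, -0.247], [0.015, -0.676, -0.737, 0.584], [0.0, 0.0, 0.0, 1.0]]
side 370.4278193990533 310.9829557903533 200.9690152568568 -0.0359617352524653 [[-0.977, -0.138, 0.162, 0.447], [-0.212, 0.582, -0.785, 0.593], [0.014, -0.801, -0.598, 0.484], [0.0, 0.0, 0.0, 1.0]]
wrist 336.4699810115375 319.58821849275694 198.49281946836257 -0.010513710530827185 [[0.387, -0.887, -0.25, 0.276], [-0.922, -0.373, -0.103, -0.48], [-0.002, 0.271, -0.963, 0.373], [0.0, 0.0, 0.0, 1.0]]
```

View pics/a.png

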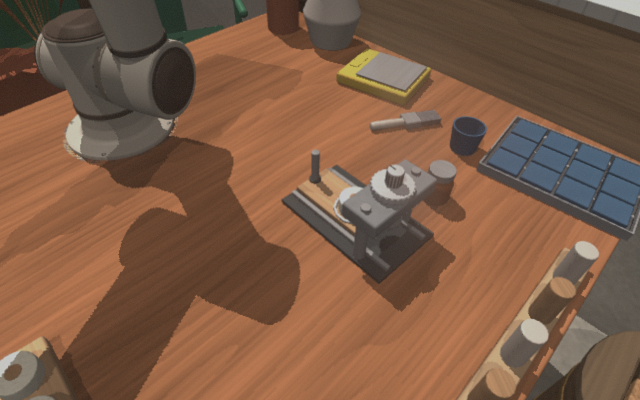

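View pics/b.png

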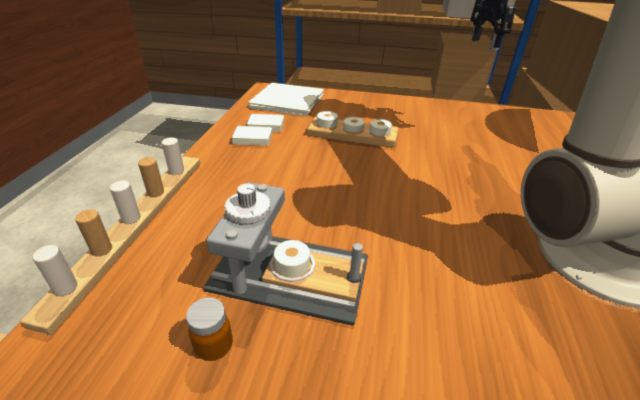

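The scene view shows the knob top near (395,170) and the post top near (315,152). In the side view the knob is near (247,190) and the post top near (357,247). The press's front faces the robot.

```bash
cat > h.py <<'E'
import numpy as np,cv2
def rays(c,uv):
    K=np.array([[c["fx"],0,c["cx"]],[0,c["fy"],c["cy"]],[0,0,1.]])
    p=cv2.undistortPoints(np.float64(uv).reshape(-1,1,2),K,np.array([float(c["k1"]),0,0,0]))[:,0]
    # model is forward r->1+k1 r^2, same as OpenCV
    d=np.c_[p,np.ones(len(p))]
    return d@c["T"][:3,:3].T, c["T"][:3,3]
def cloud(c):
    h,w=c["range_z"].shape
    v,u=np.mgrid[:h,:w]
    d,o=rays(c,np.c_[u.ravel(),v.ravel()])
    P=o+d*c["range_z"].ravel()[:,None]
    return P.reshape(h,w,3)
def onplane(c,uv,z):
    d,o=rays(c,uv); return o+d*((z-o[2])/d[:,2])[:,None]
E
python3 - <<'E'
from h import *
ims=[]
for n,kn,po in(("scene",(395,170),(315,152)),("side",(247,190),(357,247))):
    c=dict(np.load(n+"0.npz"));P=cloud(c)
    print(n,"plane knob",onplane(c,[kn],.168),"post",onplane(c,[po],.094))
    for nm,p,zl,zh in(("knob",kn,.160,.175),("post",po,.087,.1),("ringtop",kn,.134,.146)):
        u,v=p;s=np.zeros(P.shape[:2],bool);s[v-25:v+35,u-35:u+35]=1
        m=s&(P[...,2]>zl)&(P[...,2]<zh)&(c["range_z"]>0)
        Q=P[m];vv,uu=np.nonzero(m);print(n,nm,m.sum(),Q.mean(0).round(4),Q.min(0).round(3),Q.max(0).round(3),uu.mean().round(1),vv.mean().round(1))
    # head top plane
    m=(P[...,2]>.119)&(P[...,2]<.130)&(np.hypot(P[...,0]-onplane(c,[kn],.168)[0,0],P[...,1]-onplane(c,[kn],.168)[0,1])<.1)
    Q=P[m][:,:2].astype(np.float32);print("head",m.sum(),cv2.minAreaRect(Q))
    a=c["color"][kn[1]-50:kn[1]+90,kn[0]-110:kn[0]+110] if n=="scene" else c["color"][kn[1]-50:kn[1]+90,kn[0]-60:kn[0]+160]
    ims.append(cv2.resize(a,(660,420),interpolation=cv2.INTER_CUBIC)[:300] if 0 else cv2.resize(a,(460,293),interpolation=cv2.INTER_CUBIC))
cv2.imwrite("pics/d.png",np.vstack(ims))
E
```

```text
scene plane knob [[0.63452044 0.16547829 0.168     ]] post [[0.46073021 0.1732623  0.094     ]]
scene knob 229 [0.6357 0.1642 0.1667] [0.622 0.153 0.16 ] [0.648 0.181 0.17 ] 395.0 171.5
scene post 61 [0.4608 0.1729 0.0926] [0.451 0.166 0.088] [0.467 0.18  0.096] 314.9 152.7
scene ringtop 903 [0.6387 0.1588 0.1397] [0.599 0.131 0.134] [0.669 0.204 0.146] 391.7 187.2
head 1899 ((0.6347562670707703, 0.16682341694831848), (0.15676230192184448, 0.07003813982009888), 87.75650787353516)
side plane knob [[0.63045201 0.17358907 0.168     ]] post [[0.459872   0.17903912 0.094     ]]
side knob 224 [0.6321 0.1723 0.1667] [0.62  0.155 0.16 ] [0.647 0.183 0.171] 246.3 190.1
side post 89 [0.4604 0.1794 0.093 ] [0.453 0.17  0.087] [0.468 0.185 0.096] 356.6 247.6
side ringtop 849 [0.6297 0.1786 0.1401] [0.599 0.134 0.134] [0.669 0.204 0.146] 247.9 207.1
head 1671 ((0.6332963705062866, 0.16943803429603577), (0.15597790479660034, 0.07047373801469803), 87.1931381225586)
```

View pics/d.png

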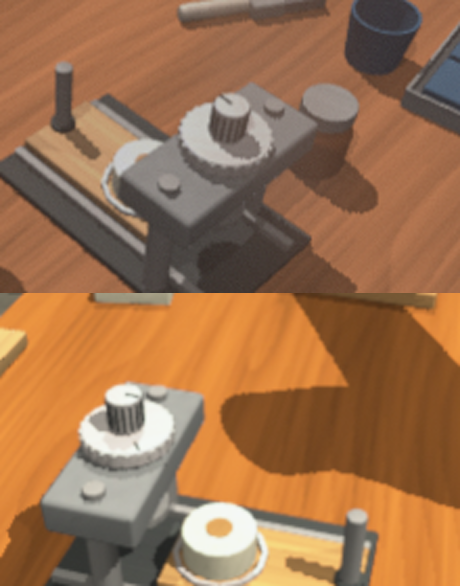

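{"api": "move_arm", "payload": {"deltas": [[[-0.034,0,-0.037,4],[-0.068,0,-0.074,8],[-0.101,0,-0.11,8],[-0.135,0,-0.147,8],[-0.169,0,-0.184,8]]], "claw": 0.05}}

```text
time: 0.65
ee_pos: [0.2974, -0.2706, 0.2311]
tcp_rot: [-90.0, 0.0, -165.3]
wrist_force: [1.0, -0.4, 0.7]
opening: 0.0501
```

```bash
cat >> h.py <<'E'
def to(x,y,z,yaw):
    "tool-axis shift and clockwise turn from the present pose to a target"
    from workcell import get_obs
    o=get_obs();p=np.array(o["ee_pos"]);a=np.radians(o["tcp_rot"][2])
    d=np.array([x,y,z])-p;c,s=np.cos(a),np.sin(a)
    t=(o["tcp_rot"][2]-yaw+180)%360-180
    print("t",round(o["time"],2),"q",np.round(o["q"],1),"p",p.round(4),"rot",np.round(o["tcp_rot"],2),"F",np.round(o["wrist_force"],1),"M",np.round(o["torque"],3),"open",round(o["opening"],4))
    print("delta",np.round([c*d[0]+s*d[1],-d[2],-s*d[0]+c*d[1]],4),"turn",round(t,2),"(or",round(t-np.sign(t)*180,2),") dist",np.linalg.norm(d).round(3))
E
python3 -c "
from h import *
to(.4605,.176,.2,-182.5)"
```

```text
t 0.65 q [-42.3 -15.1  -8.6  96.5   0.  123. ] p [ 0.2974 -0.2706  0.2311] rot [ -90.      0.   -165.25] F [ 1.  -0.4  0.7] M [ 0.011 -0.051  0.059] open 0.0501
delta [-0.2714  0.0311 -0.3904] turn 17.25 (or -162.75 ) dist 0.476
```

{"api": "move_arm", "payload": {"deltas": [[[-0.028,0,-0.041,-8.5],[-0.057,0,-0.082,-17],[-0.085,0,-0.123,-25.5],[-0.114,0,-0.164,-34],[-0.142,0,-0.205,-42.5]]]}}

```text
time: 1.15
ee_pos: [0.3825, -0.0359, 0.2314]
tcp_rot: [-90.0, 0.0, -122.4]
wrist_force: [1.1, -1.4, -0.1]
opening: 0.0501
```

```bash
python3 -c "
from h import *
to(.4605,.176,.2,-2.5)"
```

```text
t 1.15 q [ -5.4 -17.5 -10.4  97.1  -0.  117. ] p [ 0.3825 -0.0359  0.2314] rot [-8.9960e+01  2.0000e-02 -1.2236e+02] F [ 1.1 -1.4 -0.1] M [-0.031 -0.092 -0.012] open 0.0501
delta [-0.2207  0.0314 -0.0475] turn -119.86 (or 60.14 ) dist 0.228
```

{"api": "move_arm", "payload": {"deltas": [[[-0.045,0,-0.01,-8.5],[-0.09,0,-0.02,-17],[-0.134,0,-0.029,-25.5],[-0.178,0,-0.038,-34],[-0.2207,0.01,-0.0475,-42.5]]]}}

```text
time: 1.65
ee_pos: [0.4623, 0.1757, 0.222]
tcp_rot: [-89.9, 0.0, -79.8]
wrist_force: [1.1, -1.2, -0.4]
opening: 0.0501
```

{"api": "move_arm", "payload": {"deltas": [[[0,0,0,-8.5],[0,0,0,-17],[0,0,0,-25.5],[0,0,0,-34],[0,0,0,-42.5]]]}}

```text
time: 2.15
ee_pos: [0.4615, 0.1735, 0.221]
tcp_rot: [-90.0, 0.0, -37.3]
wrist_force: [0.2, -0.3, -0.3]
opening: 0.0497
```

{"api": "move_arm", "payload": {"deltas": [[[0,0,0,-8.5],[0,0,0,-17],[0,0,0,-25.5],[0,0,0,-34],[0,0,0,-35]]]}}

```text
time: 2.65
ee_pos: [0.4616, 0.1734, 0.2211]
tcp_rot: [-90.0, 0.0, -2.5]
wrist_force: [0.4, -0.6, 0.1]
opening: 0.0499
```

Run:
```python
from h import *
from workcell import camera
to(.4605,.176,.055,-2.5)
c=camera("wrist");np.savez("w1.npz",**c)
P=cloud(c)
m=(P[...,2]>.087)&(P[...,2]<.1)&(np.hypot(P[...,0]-.46,P[...,1]-.176)<.03)
Q=P[m];print("post",m.sum(),Q.mean(0),Q.min(0),Q.max(0))
m=(P[...,2]>.16)&(P[...,2]<.175)&(np.hypot(P[...,0]-.633,P[...,1]-.168)<.03)
Q=P[m];print("knob",m.sum(),len(Q) and (Q.mean(0),Q.min(0),Q.max(0)))
cv2.imwrite("pics/e.png",c["color"])
```

```text
t 2.65 q [20.6 -3.   0.9 93.9  0.  23.1] p [0.4616 0.1734 0.2211] rot [-9.001e+01  2.000e-02 -2.550e+00] F [ 0.4 -0.6  0.1] M [-0.035  0.039 -0.012] open 0.0499
delta [-0.0012  0.1661  0.0026] turn -0.05 (or 179.95 ) dist 0.166
post 289 [0.45832448 0.1759626  0.09365091] [0.45119825 0.16855398 0.08709573] [0.46652473 0.18368286 0.09556117]
knob 0 0
```

View pics/e.png

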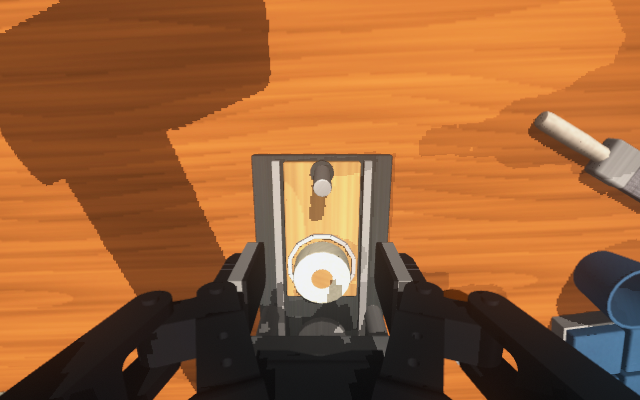

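The wrist view shows the post top at (322,187) and the cake at (322,278), both centred between the fingers. I'll descend and pinch the post next.

{"api": "move_arm", "payload": {"deltas": [[[-0.002,0.045,0.0026,0],[-0.002,0.09,0.0026,0],[-0.002,0.13,0.0026,0],[-0.002,0.16,0.0026,0],[-0.002,0.163,0.0026,0]]], "newtons": 25}}

```text
time: 3.2
ee_pos: [0.4575, 0.1752, 0.0544]
tcp_rot: [-90.1, 0.3, -2.9]
wrist_force: [-0.1, 0.5, 1.0]
opening: 0.0502
```

{"api": "move_arm", "payload": {"deltas": [[[0,0,0,0],[0,0,0,0],[0,0,0,0],[0,0,0,0],[0,0,0,0]]], "claw": 0.005}}

```text
time: 3.7
ee_pos: [0.4608, 0.1755, 0.0605]
tcp_rot: [-90.1, -0.2, -2.8]
wrist_force: [-0.5, -6.5, 4.4]
opening: 0.015
```

```bash
python3 -c "
from h import *
to(.4595+.07,.176-.003,.06,-2.5)"
```

```text
t 3.7 q [ 20.9  -2.7 -16.7  75.9  -0.1  23.7] p [0.4608 0.1755 0.0605] rot [-90.05  -0.17  -2.79] F [-0.5 -6.5  4.4] M [-1.25   0.216  0.013] open 0.015
delta [0.0687 0.0005 0.0009] turn -0.29 (or 179.71 ) dist 0.069
```

{"api": "move_arm", "payload": {"deltas": [[[0.012,0,0,0],[0.026,0,0,0],[0.04,0,0,0],[0.054,0,0,0],[0.062,0,0,0]]]}}

```text
time: 4.2
ee_pos: [0.5232, 0.1727, 0.0605]
tcp_rot: [-90.0, -0.1, -2.8]
wrist_force: [-3.8, -5.3, 5.4]
opening: 0.0151
```

{"api": "move_arm", "payload": {"deltas": [[[0.003,0,0,0],[0.006,0,0,0],[0.008,0,0,0],[0.01,0,0,0],[0.01,0,0,0]]]}}

```text
time: 4.7
ee_pos: [0.5308, 0.1723, 0.0605]
tcp_rot: [-90.0, 0.1, -2.8]
wrist_force: [-13.0, -3.7, 9.0]
opening: 0.0151
```

```bash
python3 -c "
from h import *
to(.4595+.07,.176-.003,.06,-2.5)"
```

```text
t 4.7 q [18.   6.3 -7.4 76.4  0.  20.7] p [0.5308 0.1723 0.0605] rot [-9.002e+01  8.000e-02 -2.760e+00] F [-13.   -3.7   9. ] M [-0.783  2.371 -0.016] open 0.0151
delta [-0.0013  0.0005  0.0006] turn -0.26 (or 179.74 ) dist 0.002
```

{"api": "move_arm", "payload": {"deltas": [[[-0.002,0,0,0],[-0.002,0,0,0],[-0.002,0,0,0],[-0.002,0,0,0],[-0.002,-0.01,0,0]]], "claw": 0.05}}

```text
time: 5.2
ee_pos: [0.5291, 0.1726, 0.0675]
tcp_rot: [-90.0, 0.1, -2.7]
wrist_force: [0.7, -0.5, -0.5]
opening: 0.05
```

{"api": "move_arm", "payload": {"deltas": [[[0,-0.04,0,0],[0,-0.08,0,0],[0,-0.12,0,0],[0.01,-0.155,0,0],[0.04,-0.165,0,0]]]}}

```text
time: 5.7
ee_pos: [0.5699, 0.1714, 0.24]
tcp_rot: [-89.8, -0.4, -2.7]
wrist_force: [1.0, -0.3, -0.3]
opening: 0.05
```

Run:
```python
from h import *
from workcell import camera
to(.634,.168,.2,-2.5)
for n in("wrist","scene","side"):
    c=camera(n);np.savez(n+"2.npz",**c);P=cloud(c)
    m=(P[...,2]>.163)&(P[...,2]<.175)&(np.hypot(P[...,0]-.634,P[...,1]-.168)<.03)
    Q=P[m];print(n,"knob",m.sum(),len(Q) and (Q.mean(0),Q.min(0),Q.max(0)))
    m=(P[...,2]>.089)&(P[...,2]<.1)&(np.hypot(P[...,0]-.53,P[...,1]-.173)<.02)
    Q=P[m];print(n,"post",m.sum(),len(Q) and Q.mean(0))
    cv2.imwrite(f"pics/f_{n}.png",c["color"])
```

```text
t 5.7 q [16.7 11.1 17.9 96.3  0.  19.4] p [0.5699 0.1714 0.24  ] rot [-89.85  -0.41  -2.66] F [ 1.  -0.3 -0.3] M [ 0.02  -0.054 -0.018] open 0.05
delta [ 0.0642  0.04   -0.0004] turn -0.16 (or 179.84 ) dist 0.076
wrist knob 991 (array([0.63219605, 0.16821445, 0.16766795]), array([0.62008914, 0.15485396, 0.16303113]), array([0.64619503, 0.18139151, 0.17001169]))
wrist post 270 [0.528835   0.17286473 0.09383465]
scene knob 201 (array([0.63531697, 0.16503188, 0.16741788]), array([0.62202105, 0.15313481, 0.16301195]), array([0.64751466, 0.17936689, 0.16979249]))
scene post 56 [0.52990824 0.17001341 0.09342599]
side knob 191 (array([0.63261531, 0.17144168, 0.16768872]), array([0.62073832, 0.15556578, 0.16310738]), array([0.64730457, 0.18359341, 0.17033935]))
side post 75 [0.52986131 0.17583999 0.09352938]
```

View pics/f_wrist.png

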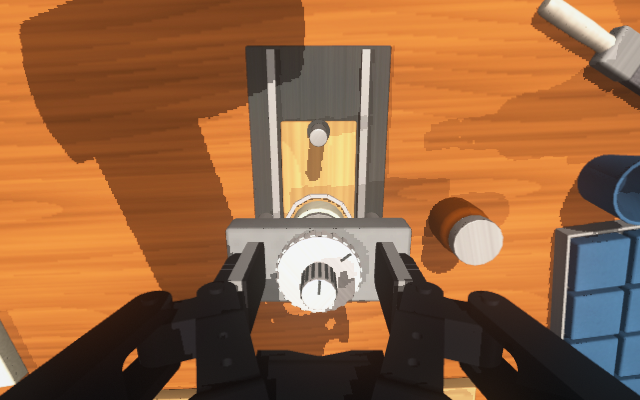

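The wrist view shows the post home at (318,133), the knob top at (319,290) and the ring mark at (347,258). I'll estimate the cake's thickness from the saved depth images and go to a point above the knob.

{"api": "move_arm", "payload": {"deltas": [[[0.03,0.01,0,0],[0.055,0.03,0,0],[0.0638,0.06,-0.0004,0],[0.0638,0.075,-0.0004,0],[0.0638,0.078,-0.0004,0]]]}}

```text
time: 6.35
ee_pos: [0.6319, 0.1671, 0.1525]
tcp_rot: [-90.1, 0.3, -2.7]
wrist_force: [-0.3, 0.8, 0.2]
opening: 0.0503
```

Run:
```python
from h import *
to(.6335,.168,.146,-2.7)
for f in("scene0","side0","w1"):
    P=cloud(dict(np.load(f+".npz")))
    # cake centre at start 70 mm in front of the knob axis
    r=np.hypot(P[...,0]-.5636,P[...,1]-.171);m=(r<.024)&(P[...,2]>.04)&(P[...,2]<.06)
    print(f,m.sum(),np.percentile(P[m][:,2],[10,50,90]).round(4) if m.any() else "")
    b=(np.hypot(P[...,0]-.49,P[...,1]-.175)<.012);print(" wood z",np.median(P[b][:,2]).round(4))
    t=(np.hypot(P[...,0]-.45,P[...,1]-.05)<.03);print(" table z",np.median(P[t][:,2]).round(4))
```

```text
t 6.35 q [14.8 18.9 17.6 89.   0.  17.5] p [0.6319 0.1671 0.1525] rot [-90.08   0.26  -2.72] F [-0.3  0.8  0.2] M [-0.015  0.04   0.018] open 0.0503
delta [0.0016 0.0065 0.0009] turn -0.02 (or 179.98 ) dist 0.007
scene0 130 [0.053  0.0543 0.0553]
 wood z 0.0242
 table z 0.0003
side0 475 [0.0537 0.0547 0.0558]
 wood z 0.0246
 table z 0.0007
w1 1548 [0.0534 0.0542 0.0551]
 wood z 0.0242
 table z -0.0
```

{"api": "move_arm", "payload": {"deltas": [[[0,0,0,0],[0,0,0,0],[0,0,0,0]]]}}

```text
time: 6.65
ee_pos: [0.6336, 0.1677, 0.1569]
tcp_rot: [-90.0, -0.1, -2.7]
wrist_force: [0.5, 0.5, -0.4]
opening: 0.05
```

```bash
python3 -c "
from h import *
to(.6335,.168,.146,-2.7)"
```

```text
t 6.65 q [14.8 18.8 17.9 89.   0.  17.5] p [0.6336 0.1677 0.1569] rot [-89.96  -0.12  -2.7 ] F [ 0.5  0.5 -0.4] M [-0.028 -0.02   0.022] open 0.05
delta [-0.0001  0.0109  0.0003] turn 0.0 (or -180.0 ) dist 0.011
```

{"api": "move_arm", "payload": {"deltas": [[[0,0.003,0,0],[0,0.006,0,0],[0,0.009,0,0],[0,0.01,0,0],[0,0.01,0,0]]], "newtons": 30}}

```text
time: 7.15
ee_pos: [0.6332, 0.1674, 0.1449]
tcp_rot: [-90.0, 0.0, -2.7]
wrist_force: [-0.2, -0.3, 0.1]
opening: 0.05
```

{"api": "move_arm", "payload": {"deltas": [[[0,0,0,0],[0,0,0,0],[0,0,0,0],[0,0,0,0],[0,0,0,0]]], "claw": 0.015}}

```text
time: 7.65
ee_pos: [0.6335, 0.1677, 0.1456]
tcp_rot: [-90.0, -0.0, -2.7]
wrist_force: [-0.3, 2.6, 2.6]
opening: 0.0248
```

```bash
cat >> h.py <<'E'
def feel(n=6):
    from workcell import get_obs,camera
    A=[]
    for i in range(n):
        c=camera("side");o=get_obs();A.append(np.r_[o["torque"],o["joint_efforts"][5],o["wrist_force"],o["tcp_rot"][2],o["q"][5],o["ee_pos"],o["opening"]])
    A=np.array(A);print("t",round(o["time"],2),"M",A[:,:3].mean(0).round(4),"Mz sd",A[:,2].std().round(4),"j6",A[:,3].mean().round(4),"sd",A[:,3].std().round(4),"F",A[:,4:7].mean(0).round(2),"yaw",A[:,7].mean().round(2),"q6",A[:,8].mean().round(2),"p",A[:,9:12].mean(0).round(4),"open",A[-1,12].round(4))
    return c
E
python3 -c "
from h import *
feel()"
```

```text
t 7.95 M [ 0.5372  0.1132 -0.0168] Mz sd 0.0357 j6 -0.0102 sd 0.0011 F [-0.38  2.44  3.1 ] yaw -2.7 q6 17.52 p [0.6334 0.1677 0.1455] open 0.0248
```

{"api": "move_arm", "payload": {"deltas": [[[0,0,0,1.5],[0,0,0,3],[0,0,0,4.5],[0,0,0,6],[0,0,0,6]]]}}

```text
time: 8.45
ee_pos: [0.6335, 0.1678, 0.1455]
tcp_rot: [-90.0, -0.0, -8.8]
wrist_force: [-0.7, 4.9, 3.9]
opening: 0.0249
```

```bash
python3 -c "
from h import *
feel(4)"
```

```text
t 8.65 M [ 1.0737  0.1093 -0.0061] Mz sd 0.0236 j6 0.0139 sd 0.0473 F [-0.5   5.42  4.4 ] yaw -8.77 q6 23.6 p [0.6335 0.1678 0.1455] open 0.0248
```

{"api": "move_arm", "payload": {"deltas": [[[0,0,0,1.5],[0,0,0,3],[0,0,0,4.5],[0,0,0,6],[0,0,0,6]]]}}

```text
time: 9.15
ee_pos: [0.6335, 0.1679, 0.1455]
tcp_rot: [-90.0, -0.0, -14.8]
wrist_force: [0.5, 6.1, 5.4]
opening: 0.0247
```

```bash
python3 -c "
from h import *
feel(4)"
```

```text
t 9.35 M [ 1.138   0.0891 -0.04  ] Mz sd 0.0139 j6 0.0142 sd 0.0472 F [-0.08  5.66  4.85] yaw -14.77 q6 29.6 p [0.6335 0.1679 0.1455] open 0.0249
```

```bash
sed -i 's/"j6",A\[:,3\].mean().round(4),"sd",A\[:,3\].std().round(4)/"j6",A[:,3].round(3)/' h.py; python3 -c "
from h import *
feel(2)"
```

```text
t 9.45 M [ 1.1712  0.0889 -0.0529] Mz sd 0.0171 j6 [-0.025 -0.026] F [-0.84  5.8   4.2 ] yaw -14.77 q6 29.59 p [0.6335 0.1679 0.1455] open 0.0248
```

{"api": "move_arm", "payload": {"deltas": [[[0,0,0,1.5],[0,0,0,3],[0,0,0,4.5],[0,0,0,5],[0,0,0,5]]]}}

```text
time: 9.95
ee_pos: [0.6335, 0.1679, 0.1455]
tcp_rot: [-89.9, -0.0, -19.8]
wrist_force: [-0.4, 5.9, 4.9]
opening: 0.0249
```

```bash
python3 -c "
from h import *
feel(5)"
```

```text
t 10.2 M [ 1.2397  0.0289 -0.0051] Mz sd 0.0136 j6 [ 0.037  0.005 -0.004 -0.006 -0.006] F [0.22 5.95 4.47] yaw -19.76 q6 34.59 p [0.6335 0.168  0.1455] open 0.0249
```

{"api": "move_arm", "payload": {"deltas": [[[0,0,0,1.5],[0,0,0,3],[0,0,0,4.5],[0,0,0,5],[0,0,0,5]]]}}

```text
time: 10.7
ee_pos: [0.6336, 0.1681, 0.1456]
tcp_rot: [-89.9, -0.0, -24.8]
wrist_force: [0.5, 5.9, 4.2]
opening: 0.0252
```

```bash
python3 -c "
from h import *
feel(5)"
```

```text
t 10.95 M [ 1.3064 -0.0088  0.0112] Mz sd 0.0295 j6 [0.072 0.04  0.031 0.029 0.029] F [-0.29  6.37  4.12] yaw -24.75 q6 39.59 p [0.6335 0.1681 0.1455] open 0.0249
```

{"api": "move_arm", "payload": {"deltas": [[[0,0,0,1.5],[0,0,0,3],[0,0,0,4.5],[0,0,0,5],[0,0,0,5]]]}}

```text
time: 11.45
ee_pos: [0.6336, 0.1682, 0.1455]
tcp_rot: [-89.9, -0.0, -29.8]
wrist_force: [0.4, 7.2, 4.8]
opening: 0.025
```

```bash
python3 -c "
from h import *
feel(5)"
```

```text
t 11.7 M [ 1.3794 -0.0407  0.0456] Mz sd 0.0182 j6 [0.108 0.075 0.067 0.065 0.064] F [0.03 7.05 4.46] yaw -29.75 q6 44.59 p [0.6336 0.1681 0.1455] open 0.025
```

{"api": "move_arm", "payload": {"deltas": [[[0,0,0,1],[0,0,0,2],[0,0,0,3],[0,0,0,3.5],[0,0,0,3.5]]]}}

```text
time: 12.2
ee_pos: [0.6336, 0.1682, 0.1455]
tcp_rot: [-89.9, 0.0, -33.3]
wrist_force: [0.8, 7.6, 5.2]
opening: 0.025
```

Run:
```python
from h import *
c=feel(6)
n0=cv2.imread("pics/b.png")
f=lambda a:cv2.resize(a[160:300,190:390],(600,420),interpolation=cv2.INTER_CUBIC)[:300]
cv2.imwrite("pics/g.png",np.vstack([f(n0),f(c["color"])]))
```

```text
t 12.5 M [ 1.443  -0.083   0.0814] Mz sd 0.0316 j6 [0.13  0.1   0.091 0.089 0.089 0.089] F [-0.26  7.04  4.26] yaw -33.24 q6 48.09 p [0.6336 0.1682 0.1455] open 0.0249
```

View pics/g.png

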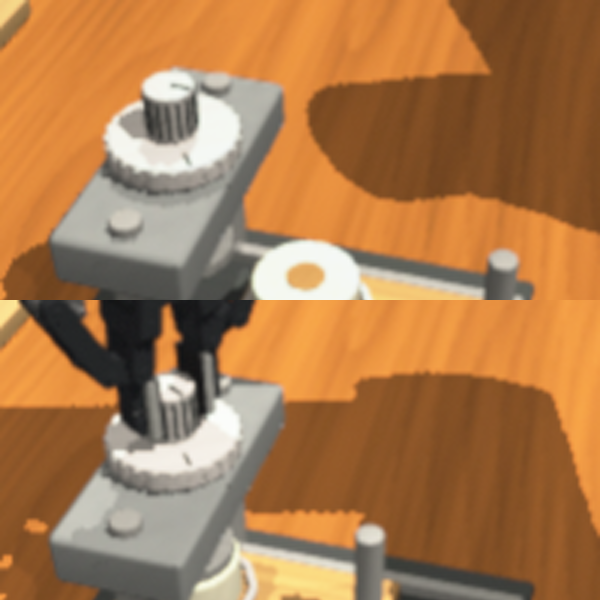

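The ring mark hasn't moved: it is at the same crop position (187,158) in both views. Joint 6's moment rises linearly from a touch at about 14° of turn, which puts the load near 9.6–10 N. I'll add 4° to reach about 12 N.

{"api": "move_arm", "payload": {"deltas": [[[0,0,0,1],[0,0,0,2],[0,0,0,3],[0,0,0,4],[0,0,0,4]]]}}

```text
time: 13.0
ee_pos: [0.6337, 0.1683, 0.1455]
tcp_rot: [-89.9, 0.0, -37.3]
wrist_force: [0.9, 7.6, 3.5]
opening: 0.0247
```

```bash
python3 -c "
from h import *
feel(6)"
```

```text
t 13.3 M [ 1.4745 -0.1532  0.1246] Mz sd 0.0255 j6 [0.196 0.138 0.122 0.118 0.117 0.117] F [0.64 7.5  4.04] yaw -37.24 q6 52.08 p [0.6337 0.1683 0.1455] open 0.0247
```

{"api": "move_arm", "payload": {"deltas": [[[0,0,0,0],[0,0,0,0],[0,0,0,0],[0,0,0,0],[0,0,0,0]]]}}

```text
time: 13.8
ee_pos: [0.6336, 0.1683, 0.1455]
tcp_rot: [-89.9, 0.0, -37.2]
wrist_force: [1.1, 7.7, 4.9]
opening: 0.0249
```

{"api": "move_arm", "payload": {"deltas": [[[0,0,0,0],[0,0,0,0],[0,0,0,0],[0,0,0,0],[0,0,0,0]]]}}

```text
time: 14.3
ee_pos: [0.6337, 0.1682, 0.1455]
tcp_rot: [-89.9, 0.0, -37.2]
wrist_force: [0.7, 6.5, 4.1]
opening: 0.0247
```

{"api": "move_arm", "payload": {"deltas": [[[0,0,0,0],[0,0,0,0],[0,0,0,0],[0,0,0,0],[0,0,0,0]]]}}

```text
time: 14.8
ee_pos: [0.6337, 0.1682, 0.1455]
tcp_rot: [-89.9, 0.0, -37.2]
wrist_force: [-0.2, 6.7, 4.0]
opening: 0.0249
```

{"api": "move_arm", "payload": {"deltas": [[[0,0,0,0],[0,0,0,0],[0,0,0,0],[0,0,0,0],[0,0,0,0]]]}}

```text
time: 15.3
ee_pos: [0.6337, 0.1683, 0.1455]
tcp_rot: [-89.9, 0.0, -37.2]
wrist_force: [-0.0, 7.6, 4.1]
opening: 0.0246
```

```bash
python3 -c "
from h import *
feel(4)"
```

```text
t 15.5 M [ 1.4741 -0.138   0.095 ] Mz sd 0.0381 j6 [0.117 0.117 0.117 0.117] F [1.01 7.71 4.33] yaw -37.24 q6 52.08 p [0.6337 0.1683 0.1455] open 0.0244
```

The hold lasted 2.5 s at a steady moment of about 0.14 N m. Now I'll turn back up.

{"api": "move_arm", "payload": {"deltas": [[[0,0,0,-6],[0,0,0,-13],[0,0,0,-20],[0,0,0,-26],[0,0,0,-32]]]}}

```text
time: 16.0
ee_pos: [0.6335, 0.1677, 0.1455]
tcp_rot: [-90.0, -0.0, -5.0]
wrist_force: [-0.7, 4.0, 5.4]
opening: 0.0249
```

```bash
python3 -c "
from h import *
feel(5)"
```

```text
t 16.25 M [1.0229 0.1066 0.0305] Mz sd 0.0156 j6 [ 0.873 -1.426 -0.505 -0.122 -0.018] F [-0.37  4.7   4.79] yaw -5.15 q6 19.97 p [0.6335 0.1677 0.1455] open 0.0252
```

{"api": "move_arm", "payload": {"deltas": [[[0,0,0,-1],[0,0,0,-2],[0,0,0,-3],[0,0,0,-4],[0,0,0,-4]]]}}

```text
time: 16.75
ee_pos: [0.6334, 0.1676, 0.1455]
tcp_rot: [-90.0, -0.0, -1.3]
wrist_force: [-1.5, 4.9, 5.0]
opening: 0.0247
```

```bash
python3 -c "
from h import *
feel(5)"
```

```text
t 17.0 M [0.9403 0.1335 0.0076] Mz sd 0.0321 j6 [-0.065 -0.007  0.009  0.012  0.013] F [-1.02  4.37  5.04] yaw -1.34 q6 16.16 p [0.6334 0.1676 0.1455] open 0.025
```

{"api": "move_arm", "payload": {"deltas": [[[0,0,0,-1],[0,0,0,-2],[0,0,0,-2],[0,0,0,-2]]]}}

```text
time: 17.4
ee_pos: [0.6334, 0.1676, 0.1455]
tcp_rot: [-90.0, -0.0, 0.7]
wrist_force: [-0.9, 3.9, 4.6]
opening: 0.0251
```

```bash
python3 -c "
from h import *
feel(5)"
```

```text
t 17.65 M [0.9379 0.1051 0.0441] Mz sd 0.0145 j6 [0.008 0.012 0.013 0.013 0.013] F [-0.42  4.69  5.22] yaw 0.65 q6 14.16 p [0.6335 0.1676 0.1455] open 0.025
```

{"api": "move_arm", "payload": {"deltas": [[[0,0,0,-1],[0,0,0,-2],[0,0,0,-3],[0,0,0,-3]]]}}

```text
time: 18.05
ee_pos: [0.6337, 0.1675, 0.1455]
tcp_rot: [-90.0, -0.1, 3.7]
wrist_force: [1.4, 5.2, 4.7]
opening: 0.0249
```

```bash
python3 -c "
from h import *
feel(4)"
```

```text
t 18.25 M [ 1.0294 -0.3752 -0.5536] Mz sd 0.0224 j6 [-0.645 -0.589 -0.575 -0.572] F [1.97 4.79 4.42] yaw 3.69 q6 11.12 p [0.6337 0.1676 0.1455] open 0.0247
```

{"api": "move_arm", "payload": {"deltas": [[[0,0,0,-1],[0,0,0,-2],[0,0,0,-3],[0,0,0,-3]]]}}

```text
time: 18.65
ee_pos: [0.6342, 0.1676, 0.1455]
tcp_rot: [-90.0, -0.1, 6.8]
wrist_force: [3.7, 4.5, 3.3]
opening: 0.0246
```

```bash
python3 -c "
from h import *
feel(4)"
```

```text
t 18.85 M [ 0.9446 -0.9062  0.0315] Mz sd 0.0254 j6 [-0.062 -0.009  0.005  0.008] F [4.65 5.02 3.82] yaw 6.73 q6 8.08 p [0.6342 0.1676 0.1455] open 0.025
```

The stop was felt at a yaw of about 2°, and then the grip slipped as intended. That puts the touch at about 0.33 rad, which matches the 30 mm cake. I'll release and rise.

{"api": "move_arm", "payload": {"deltas": [[[0,0,0,0],[0,0,0,0],[0,0,0,0],[0,0,0,0],[0,0,0,0]]], "claw": 0.06}}

```text
time: 19.35
ee_pos: [0.6333, 0.1673, 0.1451]
tcp_rot: [-90.0, 0.0, 6.8]
wrist_force: [-0.1, -0.6, -0.2]
opening: 0.0602
```

{"api": "move_arm", "payload": {"deltas": [[[0,-0.02,0,0],[0,-0.05,0,0],[-0.02,-0.09,0,0],[-0.045,-0.1,0,0],[-0.065,-0.1,0,0]]]}}

```text
time: 19.85
ee_pos: [0.5686, 0.1598, 0.2479]
tcp_rot: [-90.0, -0.2, 6.8]
wrist_force: [-0.7, -0.3, 0.2]
opening: 0.0598
```

Run:
```python
from h import *
c=feel(2)
from workcell import camera
w=camera("wrist");s=camera("scene")
n0=cv2.imread("pics/b.png");w0=cv2.imread("pics/f_wrist.png")
f=lambda a:cv2.resize(a[170:280,200:380],(390,240),interpolation=cv2.INTER_CUBIC)
g=lambda a:cv2.resize(a[110:330,220:420],(390,350),interpolation=cv2.INTER_CUBIC)
cv2.imwrite("pics/h.png",np.vstack([np.hstack([f(n0),f(c["color"])]),np.hstack([g(w0),g(w["color"])])]))
for n,q in(("side",c),("wrist",w),("scene",s)):
    P=cloud(q);m=(P[...,2]>.089)&(P[...,2]<.1)&(np.hypot(P[...,0]-.53,P[...,1]-.173)<.025)
    print(n,P[m].mean(0).round(4))
```

```text
t 19.95 M [ 0.0247 -0.0324  0.0101] Mz sd 0.0036 j6 [-0.038  0.067] F [1.14 0.48 1.45] yaw 6.8 q6 8.92 p [0.5669 0.1596 0.2473] open 0.0597
side [0.5297 0.1759 0.0936]
wrist [0.5288 0.1726 0.0938]
scene [0.53   0.1699 0.0931]
```

View pics/h.png

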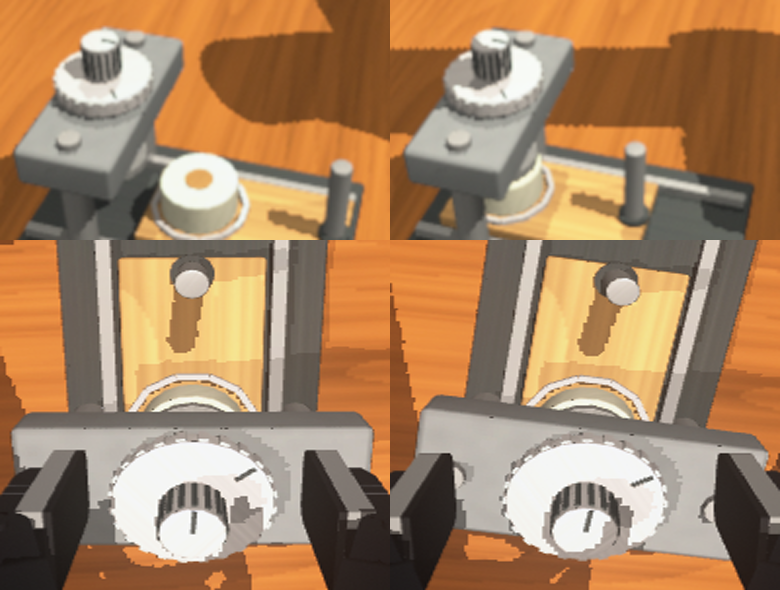

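The after-view agrees with the stop I felt. The ring mark is unchanged, at crop (113,92) before and (503,92) after, which is 113 within its own panel. The knob line sits a few degrees counter-clockwise of its start, allowing for the 9.5° camera turn. The post is still home. I'll hand in now.

```bash
python3 -c "
from workcell import *
print(job_done(), get_obs()['time'])"
```

```text
the job is handed in; nothing more can be done
the job is handed in; nothing more can be done
```

I pushed the carriage home, pressed the cake at about 12 N for over 2.5 s, turned the knob back to its upper stop and let go. I then handed the job in at about 20 s; the hand-in gives no verdict.

- **Carriage:** it travelled 70 mm, with 13 N felt at the stop. In the last pictures the post had not moved from its home position.
- **Load:** the plate touched the cake at about 14° of knob turn, roughly 0.33 rad from the upper stop. That agrees with the roughly 30 mm cake thickness measured from the depth images. I estimate the load at 12 N, or 10 to 14 N allowing for the uncertainty in where the touch began. The no-load reading of the wrist joint's torque shifted by about 0.04 N m with turning direction. The figure therefore rests on the point where the torque started to rise and on its slope, not on the absolute reading.
- **Knob return:** I felt the upper stop as a 0.57 N m jump, then the fingers slipped on the knob as I turned a little further. The knob line then appeared about 4° counter-clockwise of its start, judged by eye, which fits the knob being at its stop.
- **Ring:** its mark was in the same place in the side view before, during and after.
- **At hand-in:** the gripper was open and about 8 cm above the knob, touching nothing.

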